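# Lock up the shed's hardware box

### The job

Lock up the wooden box just by pushing with the closed fingertips (nothing needs gripping): press the front of its lid down until the lid is fully shut in its snap catch, then swing the hook catch in against its pin, and last press the open padlock's shackle down until it locks home. Do not lift, shift or tip the padlock, do not raise the lid, and leave the loose hooks, hinge and latch plate where they lie.

Things in the scene. Friction and masses are not known exactly. Their poses are not given: they have to be found in the camera images.
- box: Plywood box screwed down on the aluminium shelf (shelf top at z = 30 mm): 150 mm deep (its x), 240 mm wide (its y), 92 mm high with the lid shut (body 60 mm, lid 32 mm). Origin: centre of its underside, on the shelf. Its front, with the catches, is the face at x = +75 mm in this frame, away from the robot; z is up; turned up to 0.4 rad either way from the world axes.
- lid (a joint): Angle of the lid about the hinges along the box's back edge, 60 mm above the shelf: 0 fully shut, grows as the front edge rises. Starts ajar at 0.07 to 0.11 rad (front edge 10 to 17 mm up). The stiff hinge keeps it where it is left; the snap catch resists over the last 10 mm, then snaps. Takes up to about 8 N down at lid_press; once shut it stays shut.
- lid_press (a point): Point on the flat top of the lid, half way along the front edge and 25 mm behind it, over the snap catch: the place to press. Moves with the lid; 92 mm above the shelf when shut.
- snap_catch (a point): Middle of the grey plastic snap catch on the box's front (34 mm wide, sticks out 20 mm, 29 to 57 mm above the shelf), at y = 0 in the box frame. Nothing to press on it: it holds the lid.
- hook_catch (a joint): Swing of the steel hook catch about its screw on the lid's front: 0 hanging straight down, lying against its pin (shut); grows as it swings out to the box's +y side. Starts at 0.9 to 1.4 rad. Light friction keeps it where it is left; a push of about 1 N moves it. With the lid ajar its foot runs into the pin and it cannot shut.
- hook_pivot (a point): Pivot of the hook catch, on the lid's front: with the lid shut at x = +89, y = +60, z = 72 mm in the box frame. The hook is a 6 mm round bar swinging parallel to the front, its middle 14 mm out from it. 48 mm from the pivot it bends 14 mm sideways (to -y when shut) into a foot that goes under the pin.
- hook_bend (a point): The bend at the free end of the hook's arm, on the middle of the bar, 48 mm from the pivot.
- catch_pin (a point): Root of the hook's pin in the box's front, at y = +54, z = 33 mm in the box frame. The pin is 6 mm thick and sticks out 25 mm along the box's +x.
- padlock: Loose black padlock standing upright on the shelf before the box's front: body 22 mm thick (its x), 50 mm wide (its y, along the front), 45 mm high, about 0.4 kg. Origin: centre of its underside, 26 mm out from the front, at y = -65 mm in the box frame. One leg of its shackle stands in the lock eyes, so it cannot be shifted far.
- shackle (a joint): How far the shackle is pressed down into the padlock, in m: 0 sprung up (open), 0.013 fully down. A spring pushes it up; pressing it takes up to about 10 N. A little past half way a detent snaps over and then holds it down, locked, at 0.011 to 0.013; released before that it springs up again.
- shackle_top (a point): Highest point of the shackle's bow (an upright U of 8 mm steel bar, legs 26 mm apart along the padlock's y), on the padlock's middle axis: 96 mm above the shelf when open, 83 mm when fully down. Press it straight down here.
- lock_eye (a point): Centre of the hole in the box's fixed lock eye, a flat steel lug 26 mm wide in y that sticks out 42 mm from the front, 52 to 55 mm above the shelf. A like lug on the lid lies just over it when shut (58 to 61 mm). The 14 mm holes take one leg of the shackle.
- steel_hook_a: Loose steel screw hook, 6 mm bar, about 80 mm long, lying flat on the shelf beside the box. Origin on the shelf under its shank.
- steel_hook_b: A second loose steel screw hook like the first, lying on the shelf on the same side of the box.
- hinge: Loose silver butt hinge lying open on the shelf, 59 by 60 mm, 8 mm high at its knuckle. Origin: centre of its underside.
- latch_plate: Loose grey plastic latch plate, 28 by 70 mm, 17 mm high at its middle, lying on the shelf. Origin: centre of its underside.
Mind the look-alikes: they are no part of the job. Of the things that look like the padlock, the smallest one is meant.

How it is judged:
On the way, in this order (a step that is already met when the one before it is completed fails the run):
1. the lid is pressed fully shut (value of joint lid below 0.018 rad), for 0.2 s.
2. with the lid shut, the hook catch is swung in against its pin (value of joint lid below 0.018 rad and value of joint hook_catch below 0.12 rad), for 0.2 s.
3. with lid and hook shut, the shackle is pressed down into the padlock until it locks (all of step 2 and value of joint shackle above 0.0095 m), for 0.2 s.
At the end, for the whole second after the job is handed in: The lid is shut (less than 0.018 rad, 3 mm at the front), the hook catch hangs in against its pin (less than 0.12 rad), the shackle is locked down (more than 9.5 of 13 mm), all staying so by themselves, and the padlock stands still and upright (within 0.15 rad) on the shelf (all of step 3 and z of padlock in the frame of box below 0.004 m and angle between padlock's own z axis and vertical below 0.15 rad and linear speed of padlock below 0.02 m/s); the robot touches nothing.
It fails at once if the padlock is lifted (z of padlock in the frame of box above 0.006 m).
It fails at once if the padlock is shifted by more than 12 mm (distance of padlock from where it was at the start of the episode above 0.012 m).
It fails at once if the padlock is tipped (angle between padlock's own z axis and vertical above 0.3 rad).
It fails at once if the lid is raised (value of joint lid above 0.16 rad).
It fails at once if a loose hook, the hinge or the latch plate is moved by more than 20 mm (distance of any of steel_hook_a, steel_hook_b, hinge, latch_plate from where it was at the start of the episode above 0.02 m).
It also fails if it takes over 48 s, if anything falls off the work surface, if the arm or the gripper's body presses on something with over 40 N, if the wrist force passes 120 N, or if a joint passes its speed limit or range.

### The arm

A 6-joint arm with a two-finger parallel gripper is mounted at the origin on the work surface. World frame = base frame: x ahead of the robot, y to its left, z up, the work surface at z = 0. Lengths are in m, angles in rad, forces in N, time in s.
With the tool pointing down it reaches from about 0.35 to 0.85 m from the base axis. Payload 8.1 kg.
Tool frame: the origin (TCP) lies between the finger pads; the fingertips stand 11 mm ahead of it and the grasp point (between the pads) lies 8 mm behind it (robot.tips_ahead is the distance from the TCP to the fingertips, in m); z points along the fingers, y is the line along which they close (so a half turn about z gives the same grasp; the last joint's range is limited). The gripper opens to 93 mm and grips with 3 to 60 N. Pads are 15 mm wide; open, the fingers measure 128 mm over their backs; the gripper's body (75 mm by 188 mm) begins 65 mm behind the grasp point.
Start: joints at [1.057, 0.13, 1.488, -0, 1.523, -0.085], TCP at [0.249, 0.546, 0.23] pointing down, gripper open.
Joint ranges: [-2.96, 2.96], [-0.89, 2.26], [0.02, 2.5], [-1.34, 4.48], [0, 2.73], [-2.66, 2.66]. Speed limits (rad/s): [2.39, 2.39, 2.79, 3.14, 3.14, 3.14].

### API

Orientations are given as a rotation vector (axis times angle).
In Python, from plant import robot gives the robot as it stands. The module is installed in compiled form; this text tells all that it offers.
- The arm moves only by the tool move_arm, never from a script. Its argument "deltas" is one flat list of numbers, 7 for each row, row after row: the shift along the tool's x, y, z in m, then the turn, a rotation vector about the tool's x, y, z in rad, then the opening, from 0 (shut) to 1 (fully open). A call has 1 to 12 rows; each row is the pose to reach, as a shift and turn from the pose commanded when the call began, along the tool's axes at that moment; what a row does not reach only later rows make up. A row lasts 1/8 s, in which the tool goes at most 62.5 mm and 10.7 degrees, less where a joint would pass 70% of its speed; a pose out of reach is approached as far as the arm can. A call with a gripper value outside its range is refused whole. The fingers move at their own pace and stop on an object; "squeeze" is the grip in N (left out, the last holds). Time passes only in rows, so rows that repeat a pose let the fingers close. It gives the time, the measured TCP pose, the force, the opening and the grip force at its end, in the units of the state.
- robot.read_state(): the state, without advancing time (a new reading comes with each control period).
- robot.read_camera(name): name is "scene" or "top"; returns (picture, depth): 384x512x3 uint8, red, green, blue; 384x512 float32, m along the optical axis (not along the pixel's ray), 0 where there is no reading.
- robot.camera_model(name): a dict with "K" (3x3 intrinsics, pixels), "R" (3x3) and "t" (3): a world point X has camera coordinates R X + t. Camera axes: x right, y down, z forward; pixel columns grow to the right and rows downward; lengths in m; the calibration is good to about 2 mm. A picture is of the moment at which its call begins. camera_model takes no time and is no camera call.
- robot.close_job(): hands the job in; it is judged then, once.
Trained networks look in the newest picture that a camera, given by its name, has taken for a name from the list of things; names that differ only in an ending like _2 or _b are one class to them, and where a whole thing is asked for, a point or a joint stands for the part that bears it (a point fixed in the world has none). Each returns a list of dicts, best first, with "confidence" (0 to 1); they miss things now and then, are a little off and sometimes report something else, mostly with a low value. They report only what shows in the picture. A call takes as long as a camera call. They do not tell look-alikes from the thing itself.
- robot.recognise(camera, label): "uv" ([column, row] in pixels, amid what is visible of it).
The state is a dict: "t": time; "q": joint angles; "dq": joint speeds; "joint_torque": joint torques, N m; "tool_pos": TCP position; "orientation": TCP orientation; "force": force on the tool from outside, world axes, zero at the start; "wrist_torque": the same for the moment, N m; "opening": finger opening in m; "gripper_force": force on a finger pad.
Only numpy, scipy, OpenCV 4.12 (cv2) and the standard library are available. Lean on these libraries where they do the work, as an engineer would, in place of code of your own. Each camera call takes 0.05 s, during which the arm holds its last target. There are 200 camera calls.

## Working session

There is one attempt and no reset: what is moved stays moved. The work goes in short steps, Python scripts to look and compute and a tool call to move; the robot and the scene stay as the last step left them, time stands still between calls to the robot, and variables do not carry over. Pictures are saved under pics/ and viewed, at most 10 in all, crops included, and the job is handed in when it is done.

Besides the shell and the picture viewer there is one more tool, called after "Request:" as name(argument=value, ...) on one line, values as JSON. move_arm: Moves the arm, as the interface text tells. Its arguments: {"type":"object","properties":{"deltas":{"type":"array","items":{"type":"number"}},"squeeze":{"type":"number"}},"required":["deltas"]}

```bash
mkdir -p pics; cat > h.py <<'E'
import numpy as np, cv2
from plant import robot
def world(cam,depth,u,v):
    m=robot.camera_model(cam);K=np.array(m["K"]);R=np.array(m["R"]);t=np.array(m["t"])
    d=depth[int(round(v)),int(round(u))]
    c=np.linalg.inv(K)@[u,v,1]*d
    return R.T@(c-t)
def proj(cam,X):
    m=robot.camera_model(cam);c=np.array(m["R"])@X+np.array(m["t"]);p=np.array(m["K"])@c
    return p[:2]/p[2]
E
python3 - <<'E'
from h import *
np.set_printoptions(precision=4,suppress=True)
for c in("scene","top"):
    p,d=robot.read_camera(c);cv2.imwrite(f"pics/{c}0.png",p[:,:,::-1]);np.savez(f"{c}0.npz",p=p,d=d)
    m=robot.camera_model(c);print(c,np.array(m["K"]),"cam pos",-np.array(m["R"]).T@m["t"])
    for l in["lid","snap_catch","hook_catch","padlock","shackle","lock_eye","catch_pin","hook_pivot","hook_bend"]:
        try:
            for r in robot.recognise(c,l)[:4]: print(l,np.round(r["uv"]),round(r["confidence"],2),world(c,d,*r["uv"]))
        except Exception as e: print(l,e)
print(robot.read_state())
E
```

```text
scene [[371.219    0.     255.9285]
 [  0.     371.219  189.7992]
 [  0.       0.       1.    ]] cam pos [ 0.8249 -0.6331  0.9689]
lid [262. 180.] 0.76 [ 0.4907 -0.1331  0.1264]
snap_catch [264. 183.] 0.77 [ 0.5009 -0.14    0.1256]
padlock [266. 225.] 0.81 [ 0.5628 -0.221   0.0735]
padlock [158. 204.] 0.79 [ 0.2611 -0.3304  0.0572]
padlock [140. 355.] 0.63 [ 0.5039 -0.6559  0.0597]
shackle [135. 350.] 0.69 [ 0.5086 -0.6536  0.1172]
shackle [156. 196.] 0.61 [ 0.2352 -0.3139  0.0576]
shackle [264. 215.] 0.55 [ 0.5411 -0.1994  0.0745]
shackle [210. 223.] 0.54 [ 0.4145 -0.2871  0.0328]
lock_eye [260. 187.] 0.97 [ 0.5022 -0.1584  0.1285]
lock_eye [262. 180.] 0.71 [ 0.4907 -0.1326  0.1267]
lock_eye [222. 246.] 0.25 [ 0.4893 -0.3301  0.0452]
catch_pin [263. 186.] 0.72 [ 0.5064 -0.1489  0.1286]
catch_pin [263. 180.] 0.38 [ 0.4944 -0.1312  0.1251]
hook_pivot [267. 215.] 0.22 [ 0.5628 -0.2192  0.1211]
top [[384.8033   0.     249.8925]
 [  0.     384.8033 185.3762]
 [  0.       0.       1.    ]] cam pos [ 0.2382 -0.1502  1.1559]
lid [238. 176.] 0.59 [ 0.4874 -0.1184  0.1269]
snap_catch [240. 17
[... 377 characters left out ...]
 -0.3269  0.1295]
shackle [429. 172.] 0.48 [ 0.5258 -0.7038  0.0007]
lock_eye [237. 179.] 0.69 [ 0.4787 -0.1151  0.1291]
catch_pin [238. 175.] 0.57 [ 0.4908 -0.1176  0.1272]
hook_pivot [241. 176.] 0.66 [ 0.4888 -0.125   0.1289]
{'t': 1.0, 'q': array([ 1.0566,  0.1304,  1.4882, -0.    ,  1.523 , -0.0854]), 'dq': array([ 0.0002, -0.0005, -0.0007, -0.    , -0.0007,  0.001 ]), 'joint_torque': array([  0.0006, -55.976 , -49.2072,   0.0772,   0.0219,  -0.    ]), 'tool_pos': array([0.2495, 0.5457, 0.2297]), 'orientation': array([0.6684, 3.0696, 0.0001]), 'force': array([0.1097, 0.6632, 0.9217]), 'wrist_torque': array([ 0.0061, -0.0335,  0.0082]), 'gripper_force': 0.0, 'opening': 0.0929910128889169}
```

```bash
python3 - <<'E'
import cv2
a=cv2.imread("pics/scene0.png");c=a[120:280,180:380];cv2.imwrite("pics/s_crop.png",cv2.resize(c,None,fx=3.7,fy=3.7,interpolation=cv2.INTER_CUBIC))
E
```

```text
(no output)
```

View pics/s_crop.png

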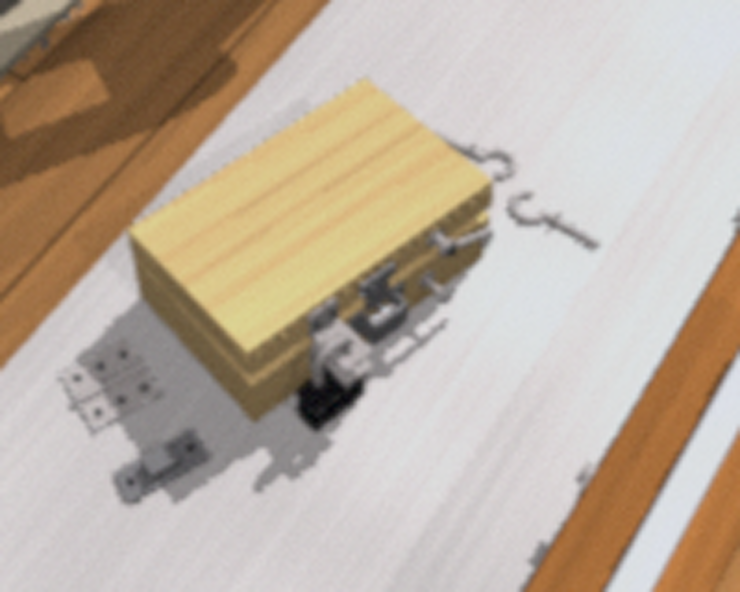

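View pics/top0.png

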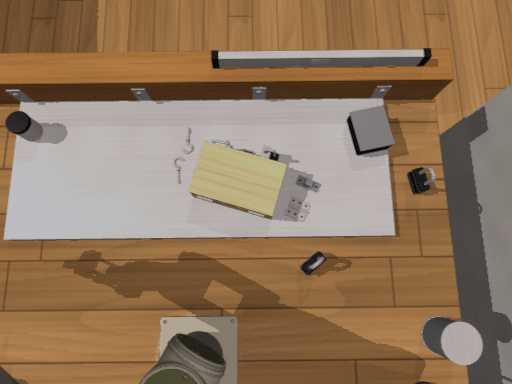

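```bash
cat > fit.py <<'E'
from h import *
np.set_printoptions(precision=4,suppress=True)
def cloud(cam,d):
    m=robot.camera_model(cam);K=np.array(m["K"]);R=np.array(m["R"]);t=np.array(m["t"])
    v,u=np.mgrid[:d.shape[0],:d.shape[1]]
    c=np.stack([(u-K[0,2])/K[0,0]*d,(v-K[1,2])/K[1,1]*d,d],-1)
    return (c-t)@R
E
python3 - <<'E'
from fit import *
for cam in("scene","top"):
    f=np.load(cam+"0.npz");P=cloud(cam,f["d"]);p=f["p"].astype(int)
    X=P[...,0];Y=P[...,1];Z=P[...,2]
    sh=(X>.35)&(X<.7)&(Y>-.1)&(Y<.3)&(Z<.05)&(Z>.0)&(f["d"]>0);print(cam,"shelf z",np.median(Z[sh]))
    m=(X>.35)&(X<.65)&(Y>-.3)&(Y<.05)&(Z>.105)&(Z<.15)&(f["d"]>0)&(p[...,0]-p[...,2]>35)
    m=cv2.morphologyEx(m.astype(np.uint8),cv2.MORPH_OPEN,np.ones((3,3)))
    Q=P[m>0]
    A=np.c_[Q[:,:2],np.ones(len(Q))];w=np.ones(len(Q),bool)
    for _ in range(5):
        co=np.linalg.lstsq(A[w],Q[w,2],rcond=None)[0];w=abs(A@co-Q[:,2])<.006
    print(len(Q),w.sum(),"slope",np.linalg.norm(co[:2]),"dir yaw",np.arctan2(co[1],co[0]))
    r=cv2.minAreaRect(Q[w,:2].astype(np.float32));print(r, np.median(Q[w],0),co@[*r[0],1])
    print(cv2.boxPoints(r))
    # height of beam / other stuff
    if cam=="top":
        for (u,v) in[(300,58),(150,70),(100,70),(370,130),(25,125)]:print((u,v),P[v,u])
E
```

```text
scene shelf z 0.028020877246632228
3838 3554 slope 0.07587681810541594 dir yaw -0.2896386117562216
((0.48394641280174255, -0.11595436930656433), (0.24226246774196625, 0.15204481780529022), 72.89994812011719) [ 0.4879 -0.1257  0.126 ] 0.12548171472528763
[[ 0.3757 -0.2094]
 [ 0.521  -0.2541]
 [ 0.5922 -0.0225]
 [ 0.4469  0.0222]]
top shelf z 0.030360300195638797
4660 4639 slope 0.07794285949129956 dir yaw -0.2838031865943776
((0.48435860872268677, -0.11535453796386719), (0.23867711424827576, 0.15013240277767181), 72.83523559570312) [ 0.4827 -0.117   0.1276] 0.12765551671118855
[[ 0.3774 -0.2072]
 [ 0.5209 -0.2515]
 [ 0.5913 -0.0235]
 [ 0.4479  0.0208]]
(300, 58) [ 0.8081 -0.2927  0.1888]
(150, 70) [0.8044 0.1354 0.1398]
(100, 70) [0.8069 0.2807 0.1386]
(370, 130) [ 0.6323 -0.5034  0.0878]
(25, 125) [0.6501 0.4945 0.1143]
```

```bash
cat >> fit.py <<'E'
from scipy.spatial.transform import Rotation as Ro
yaw=-0.298;C=np.array([.4865,-.1163,.030]);B=Ro.from_euler('z',yaw).as_matrix()
def w(b): return C+B@np.array(b)/1000
def go(bm,yoff=None):
    "bm: tip position in box frame, mm; yoff: box-frame yaw of the tool's y axis"
    s=robot.read_state();T=Ro.from_rotvec(s["orientation"]);T0=T.as_matrix()
    tgt=w(bm)+[0,0,.011]
    turn=np.zeros(3)
    if yoff is not None:
        a=yaw+yoff;y=np.array([np.cos(a),np.sin(a),0]);z=np.array([0,0,-1.]);x=np.cross(y,z)
        turn=(T.inv()*Ro.from_matrix(np.c_[x,y,z])).as_rotvec()
    print("t",s["t"],"tip box mm",B.T@(s["tool_pos"]-[0,0,.011]-C)*1000,"F box",B.T@s["force"],"toolX box",B.T@T0[:,0],"toolY box",B.T@T0[:,1])
    print("shift",T0.T@(tgt-s["tool_pos"]),"turn",turn)
E
python3 - <<'E'
from fit import *
for o in(0,np.pi,np.pi/2,-np.pi/2):go([50,0,115],o)
f=np.load("top0.npz");P=cloud("top",f["d"])
m=(P[...,1]>-.35)&(P[...,1]<.15)&(P[...,2]>.1)&(P[...,0]>.62);print(P[m].min(0))
# shackle and hook points in box frame
for cam in("scene","top"):
    f=np.load(cam+"0.npz");P=(cloud(cam,f["d"])-C)@B*1000
    m=(P[...,0]>82)&(P[...,0]<125)&(abs(P[...,1])<150)&(P[...,2]>45)&(P[...,2]<130)&(f["d"]>0)
    Q=P[m];Q=Q[Q[:,1].argsort()];print(cam,len(Q))
    q=Q[(Q[:,1]<-30)&(Q[:,2]>70)];print("shackle",q.mean(0) if len(q) else 0,len(q),"\n",q[:25])
    q=Q[(Q[:,1]>25)];print("hook",len(q),"\n",q[-25:])
E
```

```text
t 1.0 tip box mm [-420.9492  563.2346  188.6691] F box [-0.0899  0.6661  0.9217] toolX box [-0.9915  0.1304 -0.    ] toolY box [0.1304 0.9915 0.0001]
shift [-0.5404 -0.497   0.0737] turn [ 0.0001 -0.      1.44  ]
t 1.0 tip box mm [-420.9492  563.2346  188.6691] F box [-0.0899  0.6661  0.9217] toolX box [-0.9915  0.1304 -0.    ] toolY box [0.1304 0.9915 0.0001]
shift [-0.5404 -0.497   0.0737] turn [ 0.      0.0001 -1.7016]
t 1.0 tip box mm [-420.9492  563.2346  188.6691] F box [-0.0899  0.6661  0.9217] toolX box [-0.9915  0.1304 -0.    ] toolY box [0.1304 0.9915 0.0001]
shift [-0.5404 -0.497   0.0737] turn [ 0.0001  0.     -0.1308]
t 1.0 tip box mm [-420.9492  563.2346  188.6691] F box [-0.0899  0.6661  0.9217] toolX box [-0.9915  0.1304 -0.    ] toolY box [0.1304 0.9915 0.0001]
shift [-0.5404 -0.497   0.0737] turn [ 0.0001 -0.0001  3.0108]
[ 0.7592 -0.35    0.1001]
scene 287
shackle [101.978  -58.5401  77.8965] 115 
 [[100.4263 -82.5246  70.1143]
 [100.2179 -82.364   75.0692]
 [ 99.9403 -82.1457  79.8225]
 [ 99.4357 -81.7382  84.0188]
 [102.8588 -81.1068  77.266 ]
 [102.8092 -81.0362
[... 2205 characters left out ...]
 83.9891]
 [ 90.0469  77.1692  83.1915]
 [ 86.6467  79.1561  82.3581]
 [ 90.2531  80.4894  79.8729]
 [ 86.6464  82.3665  79.6882]
 [ 89.8348  83.4585  78.5993]
 [ 85.905   85.1429  79.4792]
 [ 89.1505  86.2745  78.1988]
 [ 86.7448  88.8982  73.9752]
 [ 88.3385  89.0144  78.2204]
 [ 85.9329  91.6494  73.987 ]
 [ 87.9525  92.0209  76.8249]
 [ 87.7084  95.1263  74.9489]
 [ 89.9328  95.6228  77.0925]
 [ 86.8809  97.8664  75.0136]
 [ 90.9648  98.1354  54.3315]
 [ 90.3065  99.1311  73.1808]
 [ 88.5448  99.9032  59.7186]
 [ 86.627  101.9689  63.4345]
 [ 88.2541 102.0518  67.7021]
 [ 90.2922 102.4102  70.5381]
 [ 86.5407 104.2229  70.7258]
 [ 89.689  105.3147  69.843 ]
 [ 88.6861 107.9538  70.4789]]
```

Request:
move_arm(deltas=[-0.5404, -0.497, 0.055, 0, 0, 1.44, 0, -0.5404, -0.497, 0.055, 0, 0, 1.44, 0, -0.5404, -0.497, 0.055, 0, 0, 1.44, 0, -0.5404, -0.497, 0.055, 0, 0, 1.44, 0, -0.5404, -0.497, 0.055, 0, 0, 1.44, 0, -0.5404, -0.497, 0.055, 0, 0, 1.44, 0, -0.5404, -0.497, 0.055, 0, 0, 1.44, 0, -0.5404, -0.497, 0.055, 0, 0, 1.44, 0, -0.5404, -0.497, 0.055, 0, 0, 1.44, 0, -0.5404, -0.497, 0.055, 0, 0, 1.44, 0, -0.5404, -0.497, 0.055, 0, 0, 1.44, 0, -0.5404, -0.497, 0.055, 0, 0, 1.44, 0], squeeze=10)

```text
t: 2.5
tool_pos: [0.5348, -0.1336, 0.1746]
orientation: [2.527, 1.865, 0.0]
force: [0.5, 0.4, 0.7]
opening: 0.0001
gripper_force: 0.0
```

```bash
python3 -c "
from fit import *
go([50,0,92],0)"
```

```text
t 2.5 tip box mm [ 51.2811  -2.3418 133.5635] F box [0.3416 0.5694 0.7013] toolX box [ 0.0013  1.     -0.0001] toolY box [ 1.     -0.0013  0.0005]
shift [ 0.0023 -0.0013  0.0416] turn [ 0.0005  0.0001 -0.0013]
```

Request:
move_arm(deltas=[0.002, -0.001, 0.027, 0, 0, 0, 0, 0.002, -0.001, 0.03, 0, 0, 0, 0, 0.002, -0.001, 0.032, 0, 0, 0, 0, 0.002, -0.001, 0.034, 0, 0, 0, 0, 0.002, -0.001, 0.036, 0, 0, 0, 0, 0.002, -0.001, 0.038, 0, 0, 0, 0, 0.002, -0.001, 0.04, 0, 0, 0, 0, 0.002, -0.001, 0.041, 0, 0, 0, 0, 0.002, -0.001, 0.042, 0, 0, 0, 0, 0.002, -0.001, 0.042, 0, 0, 0, 0])

```text
t: 3.75
tool_pos: [0.5341, -0.1287, 0.1333]
orientation: [2.526, 1.867, 0.001]
force: [-0.4, 1.4, 5.8]
opening: 0.0004
gripper_force: 2.9
```

```bash
python3 -c "
from fit import *
go([50,0,92],0)"
```

```text
t 3.75 tip box mm [49.1438  2.1366 92.254 ] F box [-0.8357  1.2002  5.8304] toolX box [-0.0003  1.      0.    ] toolY box [1.     0.0003 0.0005]
shift [-0.0021  0.0009  0.0003] turn [ 0.0005 -0.      0.0003]
```

Request:
move_arm(deltas=[0, 0, 0.001, 0, 0, 0, 0, 0, 0, 0.002, 0, 0, 0, 0, 0, 0, 0.002, 0, 0, 0, 0])

```text
t: 4.12
tool_pos: [0.5342, -0.1287, 0.1332]
orientation: [2.526, 1.867, 0.001]
force: [-7.8, 3.3, 19.2]
opening: 0.0005
gripper_force: 9.9
```

Request:
move_arm(deltas=[0, 0, -0.04, 0, 0, 0, 0, 0.06, 0.025, -0.04, 0, 0, 0, 0, 0.11, 0.046, -0.04, 0, 0, 0, 0, 0.13, 0.046, -0.04, 0, 0, 0, 0, 0.13, 0.046, -0.02, 0, 0, 0, 0])

```text
t: 4.75
tool_pos: [0.6169, -0.017, 0.1511]
orientation: [2.523, 1.869, 0.002]
force: [-0.1, -1.2, 0.3]
opening: 0.0005
gripper_force: 0.0
```

```bash
python3 - <<'E'
from fit import *
go([95,130,44],0)
for cam in("top","scene"):
    p,d=robot.read_camera(cam);P=(cloud(cam,d)-C)@B*1000
    m=(abs(P[...,0])<65)&(P[...,1]<60)&(P[...,1]>-110)&(P[...,2]>80)&(P[...,2]<108)
    Q=P[m];print(cam,np.linalg.lstsq(np.c_[Q[:,:2],np.ones(len(Q))],Q[:,2],rcond=None)[0])
    cv2.imwrite("pics/%s1.png"%cam,cv2.resize(p[120:280,180:380,::-1],None,fx=3.7,fy=3.7,interpolation=cv2.INTER_CUBIC))
E
```

```text
t 4.75 tip box mm [ 95.5033 133.185  110.1479] F box [ 0.2794 -1.1288  0.3443] toolX box [-0.0024  1.      0.0001] toolY box [1.     0.0024 0.0021]
shift [-0.0032 -0.0006  0.0661] turn [ 0.0021 -0.0001  0.0024]
top [ 0.0013  0.0013 92.1336]
scene [ 0.0004 -0.0002 89.8427]
```

View pics/scene1.png

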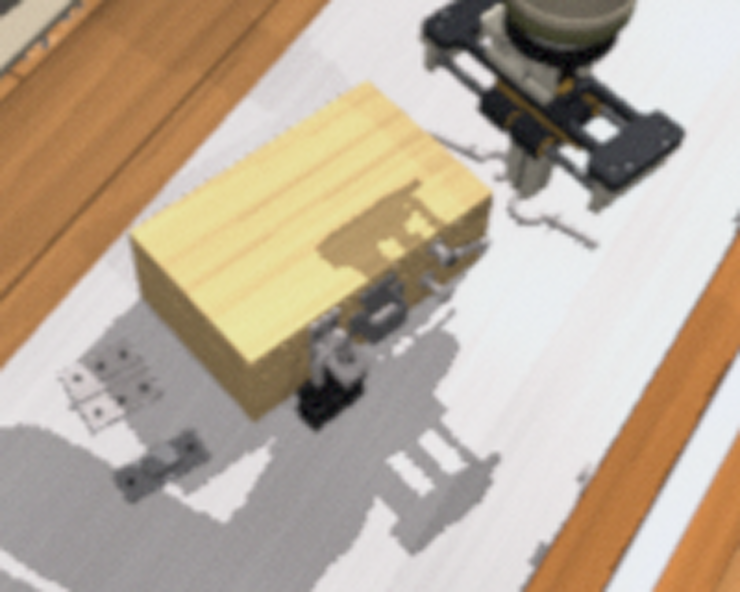

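Request:
move_arm(deltas=[0, 0, 0.04, 0, 0, 0, 0, 0, 0, 0.068, 0, 0, 0, 0, -0.01, 0, 0.068, 0, 0, 0, 0, -0.017, 0, 0.068, 0, 0, 0, 0, -0.023, 0, 0.068, 0, 0, 0, 0, -0.029, 0, 0.068, 0, 0, 0, 0, -0.035, 0, 0.068, 0, 0, 0, 0, -0.041, 0, 0.068, 0, 0, 0, 0, -0.047, 0, 0.068, 0, 0, 0, 0, -0.053, 0, 0.068, 0, 0, 0, 0, -0.057, 0, 0.068, 0, 0, 0, 0, -0.057, 0, 0.068, 0, 0, 0, 0])

```text
t: 6.35
tool_pos: [0.6003, -0.0681, 0.082]
orientation: [-2.522, -1.865, -0.009]
force: [7.8, 19.6, -6.3]
opening: 0.0004
gripper_force: 9.4
```

```bash
python3 -c "
from fit import *
go([95,71,42],0)"
```

```text
t 6.35 tip box mm [94.5905 79.4772 41.0423] F box [ 1.7472 21.0213 -6.3039] toolX box [-0.0009  1.      0.0075] toolY box [ 1.      0.0009 -0.0002]
shift [-0.0085  0.0004 -0.001 ] turn [-0.0002 -0.0075  0.0009]
```

Request:
move_arm(deltas=[0.003, 0, 0, 0, 0, 0, 0])

```text
t: 6.48
tool_pos: [0.6003, -0.0673, 0.082]
orientation: [-2.524, -1.867, -0.003]
force: [2.6, 5.5, -2.4]
opening: 0.0005
gripper_force: 2.6
```

```bash
python3 - <<'E'
from fit import *
go([95,71,42],0)
for cam in("scene",):
    p,d=robot.read_camera(cam);np.savez("j.npz",p=p,d=d)
    u,v=proj(cam,w([92,70,50])).astype(int);print(u,v)
    cv2.imwrite("pics/%s2.png"%cam,cv2.resize(p[v-40:v+40,u-55:u+45,::-1],None,fx=7,fy=7,interpolation=cv2.INTER_CUBIC))
E
```

```text
t 6.475 tip box mm [94.4347 80.2739 41.0297] F box [ 0.9216  6.0139 -2.3653] toolX box [-0.001   1.      0.0033] toolY box [ 1.      0.001  -0.0008]
shift [-0.0093  0.0006 -0.001 ] turn [-0.0008 -0.0033  0.001 ]
303 191
```

View pics/scene2.png

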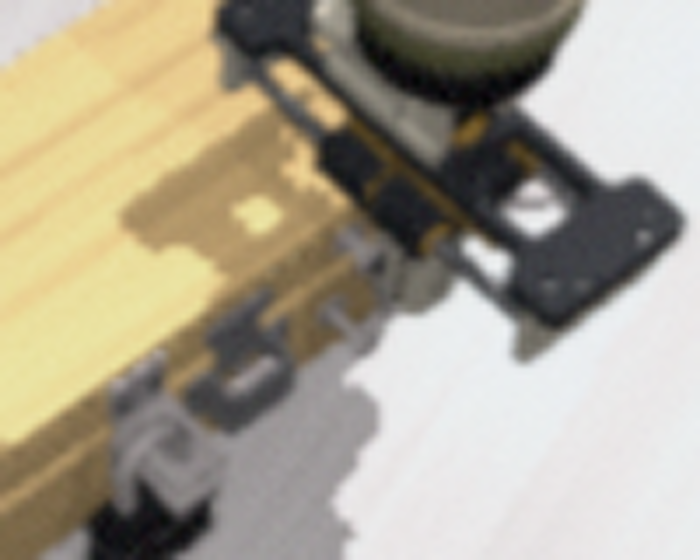

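```bash
python3 - <<'E'
from fit import *
for th in(0,.15,.3):
    print(th,[((proj("scene",w([89,60+r*np.sin(th)-q*np.cos(th),72-r*np.cos(th)-q*np.sin(th)]))-[248,151])*7).astype(int).tolist() for r,q in((0,0),(24,0),(48,0),(48,14))])
f=np.load("j.npz");P=(cloud("scene",f["d"])-C)@B*1000
for z0 in range(20,130,8):
    for n,(x0,x1,y0,y1) in dict(all=(80,125,40,130)).items():
        m=(P[...,0]>x0)&(P[...,0]<x1)&(P[...,1]>y0)&(P[...,1]<y1)&(P[...,2]>z0)&(P[...,2]<z0+8)
        Q=P[m];Q=Q[Q[:,1].argsort()];print(z0,len(Q),Q[:,:2].astype(int).tolist()[:24])
E
```

```text
0 [[367, 264], [362, 297], [357, 329], [332, 347]]
0.15 [[367, 264], [368, 292], [370, 319], [345, 339]]
0.3 [[367, 264], [375, 286], [382, 308], [358, 330]]
20 2 [[99, 53], [99, 57]]
28 23 [[98, 50], [89, 50], [97, 51], [92, 51], [83, 51], [95, 52], [99, 52], [86, 52], [89, 54], [93, 54], [84, 54], [87, 55], [99, 56], [92, 58], [88, 59], [92, 59], [88, 63], [91, 64], [92, 64], [89, 65], [91, 68], [91, 69], [91, 72]]
36 8 [[84, 50], [98, 53], [88, 66], [91, 67], [91, 71], [98, 72], [94, 72], [93, 73]]
44 14 [[89, 64], [91, 66], [92, 69], [99, 71], [106, 71], [98, 71], [103, 71], [102, 71], [90, 72], [89, 72], [83, 73], [91, 74], [107, 74], [107, 78]]
52 14 [[91, 61], [91, 65], [91, 65], [102, 70], [98, 70], [106, 71], [88, 72], [92, 72], [87, 73], [108, 73], [109, 75], [108, 81], [108, 84], [109, 87]]
60 23 [[89, 58], [90, 61], [89, 62], [90, 65], [98, 69], [106, 70], [105, 70], [88, 70], [101, 70], [96, 71], [93, 71], [91, 72], [107, 72], [95, 72], [103, 72], [108, 72], [91, 72], [99, 73], [109, 77], [109, 79], [109, 82], [109, 82], [108, 88]]
68 15 [[101, 69], [88, 70], [100, 70], [104, 70], [83, 70], [91, 71], [87, 71], [107, 72], [94, 72], [110, 72], [109, 73], [92, 74], [110, 76], [109, 80], [109, 84]]
76 25 [[86, 51], [90, 52], [89, 53], [91, 55], [90, 56], [82, 56], [81, 57], [84, 57], [92, 57], [92, 58], [90, 59], [81, 60], [88, 61], [92, 61], [91, 62], [89, 64], [83, 70], [99, 70], [107, 70], [90, 71], [106, 71], [86, 71], [109, 73], [109, 76]]
84 8 [[87, 54], [89, 56], [86, 58], [86, 63], [110, 70], [109, 71], [106, 71], [111, 72]]
92 1 [[109, 70]]
100 0 []
108 0 []
116 3 [[121, 69], [122, 69], [122, 91]]
124 21 [[81, 43], [112, 44], [124, 44], [85, 44], [89, 44], [104, 44], [88, 45], [84, 45], [119, 45], [92, 45], [107, 45], [115, 45], [99, 45], [122, 49], [122, 64], [122, 67], [124, 70], [121, 90], [122, 92], [122, 96], [122, 101]]
```

```bash
python3 - <<'E'
from fit import *
f=np.load("j.npz");P=(cloud("scene",f["d"])-C)@B*1000
m=(abs(P[...,0])<65)&(P[...,1]<20)&(P[...,1]>-110)&(P[...,2]>80)&(P[...,2]<108)
Q=P[m];print(np.linalg.lstsq(np.c_[Q[:,:2],np.ones(len(Q))],Q[:,2],rcond=None)[0])
m=(P[...,0]>80)&(P[...,0]<95)&(P[...,1]>56)&(P[...,1]<74)&(P[...,2]>15)&(P[...,2]<50)
Q=P[m];print(Q[Q[:,2].argsort()])
for cam,ff in(("top","top0.npz"),("scene","scene0.npz")):
    f=np.load(ff);P=(cloud(cam,f["d"])-C)@B*1000
    m=(P[...,0]>80)&(P[...,0]<105)&(P[...,1]>45)&(P[...,1]<60)&(P[...,2]>15)&(P[...,2]<50)
    Q=P[m];print("pin",Q)
E
```

```text
[ 0.0478  0.0004 93.6337]
[[91.0463 69.2646 28.106 ]
 [92.5125 59.9794 28.2667]
 [88.2695 59.906  28.6296]
 [92.1624 64.1562 29.0932]
 [88.4562 63.4481 30.7273]
 [91.631  72.3232 31.1532]
 [91.6945 64.0256 34.0078]
 [91.0568 68.5413 34.1585]
 [92.9247 58.8187 35.263 ]
 [89.9734 65.3968 35.9418]
 [91.7387 71.4645 37.4165]
 [88.4384 66.5465 38.3047]
 [94.416  72.6688 39.3928]
 [91.6279 67.15   41.4639]
 [93.2725 73.3298 42.6673]
 [90.0777 72.0438 45.4068]
 [92.8791 69.3599 46.0299]
 [91.3889 66.7414 46.812 ]
 [89.756  64.3002 47.2568]
 [89.333  72.2353 49.5528]]
pin [[98.7381 58.7008 37.5725]
 [98.2547 55.2078 41.9598]
 [99.5015 52.5769 40.5806]
 [96.5871 54.9381 37.643 ]
 [98.6731 52.7036 33.4493]
 [99.0346 49.6255 35.0399]
 [94.1315 57.5482 33.0906]
 [93.8881 54.1601 36.754 ]]
pin [[81.6114 53.8577 31.992 ]
 [85.9397 53.2396 37.7382]
 [83.4634 52.3314 30.3504]
 [87.4889 52.0585 35.429 ]
 [88.7613 54.9397 34.1104]
 [89.6132 50.2147 34.4594]
 [91.9903 51.8064 35.7391]
 [92.9358 55.0697 33.6415]
 [92.026  52.3948 29.8349]
 [95.5172 52.6806 33.7715]
 [98.6999 53.2948 37.0078]
 [99.1609 57.1474 33.7246]
 [98.6134 49.6815 35.1604]
 [99.0103 53.5986 31.7154]
 [99.679  57.2218 28.8955]
 [99.0793 49.7866 30.235 ]
 [99.0661 54.2119 25.7551]]
```

Request:
move_arm(deltas=[0.02, 0, 0, 0, 0, 0, 0, 0.02, 0, -0.04, 0, 0, 0, 0, 0.02, 0, -0.085, 0, 0, 0, 0, -0.03, -0.02, -0.085, 0, 0, 0, 0, -0.079, -0.045, -0.085, 0, 0, 0, 0, -0.079, -0.045, -0.07, 0, 0, 0, 0, -0.079, -0.045, -0.06, 0, 0, 0, 0, -0.079, -0.045, -0.057, 0, 0, 0, 0, -0.079, -0.045, -0.054, 0, 0, 0, 0, -0.079, -0.045, -0.051, 0, 0, 0, 0, -0.079, -0.045, -0.049, 0, 0, 0, 0, -0.079, -0.045, -0.048, 0, 0, 0, 0])

```text
t: 8.02
tool_pos: [0.535, -0.1313, 0.1331]
orientation: [2.525, 1.868, 0.002]
force: [-9.3, 3.7, 24.6]
opening: 0.0004
gripper_force: 12.2
```

```bash
python3 -c "
from fit import *
go([50,0,92],0)"
```

```text
t 8.025 tip box mm [50.7083 -0.0729 92.0861] F box [-9.9669  0.8357 24.6301] toolX box [-0.0011  1.      0.0004] toolY box [1.     0.0011 0.0012]
shift [ 0.0001 -0.0007  0.0001] turn [ 0.0012 -0.0004  0.0011]
```

Request:
move_arm(deltas=[0, 0, -0.03, 0, 0, 0, 0, 0.06, 0.02, -0.03, 0, 0, 0, 0, 0.12, 0.045, -0.03, 0, 0, 0, 0, 0.12, 0.045, -0.03, 0, 0, 0, 0])

```text
t: 8.52
tool_pos: [0.6138, -0.0262, 0.1597]
orientation: [-2.521, -1.872, -0.001]
force: [-0.3, -0.0, -0.3]
opening: 0.0003
gripper_force: 0.0
```

```bash
cat > look.py <<'E'
from fit import *
import sys
go([95,71,42],0)
for cam in("top","scene"):
    p,d=robot.read_camera(cam);P=(cloud(cam,d)-C)@B*1000
    m=(abs(P[...,0])<65)&(P[...,1]<20)&(P[...,1]>-110)&(P[...,2]>80)&(P[...,2]<108)
    Q=P[m];print(cam,"lid",np.linalg.lstsq(np.c_[Q[:,:2],np.ones(len(Q))],Q[:,2],rcond=None)[0])
m=(P[...,0]>82)&(P[...,0]<97)&(P[...,1]>40)&(P[...,1]<112)&(P[...,2]>15)&(P[...,2]<75)
Q=P[m];print(Q[Q[:,2].argsort()][:,1:].round().astype(int).tolist())
E
python3 look.py
```

```text
t 8.525 tip box mm [ 95.2769 123.476  118.7189] F box [-0.2347 -0.1233 -0.3392] toolX box [-0.0047  1.      0.0011] toolY box [ 1.      0.0047 -0.0008]
shift [-0.0526 -0.0005  0.0767] turn [-0.0008 -0.0011  0.0047]
top lid [ 0.0011  0.0018 92.1403]
scene lid [-0.0005  0.0008 89.9456]
[[69, 23], [62, 24], [62, 24], [67, 24], [66, 24], [64, 25], [69, 29], [52, 30], [70, 32], [51, 32], [67, 32], [56, 33], [51, 34], [52, 34], [52, 35], [52, 35], [52, 35], [55, 35], [54, 36], [67, 42], [64, 42], [68, 44], [70, 46], [64, 48], [61, 53], [62, 56], [58, 69], [53, 69], [55, 69], [56, 69], [54, 71], [57, 72], [61, 72], [60, 73], [58, 73], [62, 73], [56, 73], [51, 74], [64, 75], [59, 75]]
```

Request:
move_arm(deltas=[-0.02, 0, 0.02, 0, 0, 0, 0, -0.02, 0, 0.06, 0, 0, 0, 0, -0.02, 0, 0.076, 0, 0, 0, 0, -0.026, 0, 0.076, 0, 0, 0, 0, -0.031, 0, 0.076, 0, 0, 0, 0, -0.036, 0, 0.076, 0, 0, 0, 0, -0.039, 0, 0.076, 0, 0, 0, 0, -0.041, 0, 0.076, 0, 0, 0, 0, -0.043, 0, 0.076, 0, 0, 0, 0, -0.043, 0, 0.076, 0, 0, 0, 0])

```text
t: 9.88
tool_pos: [0.5997, -0.0715, 0.0847]
orientation: [2.526, 1.867, 0.0]
force: [0.8, 0.2, 0.6]
opening: 0.0004
gripper_force: 0.3
```

```bash
python3 look.py
```

```text
t 9.875 tip box mm [95.0452 76.0291 43.6753] F box [0.735  0.4217 0.5588] toolX box [-0.0001  1.      0.    ] toolY box [1.     0.0001 0.0001]
shift [-0.005  -0.      0.0017] turn [ 0.0001 -0.      0.0001]
top lid [-0.0013  0.0024 92.1821]
scene lid [ 0.0005  0.0003 89.8496]
[[55, 21], [52, 22], [62, 24], [53, 25], [64, 25], [61, 26], [66, 26], [52, 30], [56, 31], [56, 31], [52, 31], [65, 31], [63, 32], [51, 32], [53, 33], [53, 33], [55, 34], [53, 35], [52, 36], [63, 37], [64, 40], [70, 40], [70, 45], [61, 45], [66, 48], [61, 48], [61, 48], [68, 50], [69, 51], [62, 53], [60, 56], [62, 57], [66, 57], [67, 60], [68, 61], [67, 63], [68, 66], [64, 66], [54, 68], [67, 69], [57, 70], [69, 70], [55, 70], [55, 70], [57, 71], [57, 71], [70, 72], [54, 72], [61, 72], [60, 73], [52, 73], [65, 73], [62, 73], [62, 74], [67, 74], [66, 74], [57, 74], [69, 74]]
```

Request:
move_arm(deltas=[-0.001, 0, 0, 0, 0, 0, 0, -0.002, 0, 0, 0, 0, 0, 0, -0.003, 0, 0, 0, 0, 0, 0, -0.004, 0, 0, 0, 0, 0, 0, -0.005, 0, 0, 0, 0, 0, 0])

```text
t: 10.6
tool_pos: [0.5983, -0.0752, 0.0845]
orientation: [-2.525, -1.866, -0.002]
force: [3.1, 8.9, -1.1]
opening: 0.0005
gripper_force: 4.5
```

```bash
python3 look.py
```

```text
t 10.6 tip box mm [94.814  72.099  43.5238] F box [ 0.3387  9.4093 -1.0576] toolX box [-0.0001  1.      0.0019] toolY box [ 1.      0.0001 -0.0002]
shift [-0.0011  0.0002  0.0015] turn [-0.0002 -0.0019  0.0001]
top lid [ 0.002   0.0013 92.0559]
scene lid [ 0.0003 -0.0001 89.8233]
[[55, 21], [54, 21], [45, 22], [63, 23], [49, 23], [46, 24], [51, 24], [49, 28], [59, 30], [61, 30], [56, 31], [52, 31], [51, 32], [51, 33], [55, 34], [55, 34], [52, 35], [52, 36], [52, 36], [61, 36], [58, 37], [59, 44], [57, 45], [61, 45], [63, 46], [58, 46], [63, 50], [60, 51], [64, 52], [57, 52], [64, 53], [59, 54], [67, 56], [64, 56], [59, 59], [65, 59], [65, 63], [59, 67], [63, 68], [53, 70], [55, 71], [52, 71], [63, 72], [65, 72], [58, 72], [58, 73], [54, 73], [56, 73], [55, 74]]
```

Request:
move_arm(deltas=[0, 0, 0, 0, 0, 0, 0, 0.025, 0, 0, 0, 0, 0, 0, 0.025, 0, -0.04, 0, 0, 0, 0, 0.025, 0, -0.085, 0, 0, 0, 0, -0.03, 0.006, -0.085, 0, 0, 0, 0, -0.08, 0.006, -0.085, 0, 0, 0, 0, -0.136, 0.006, -0.085, 0, 0, 0, 0, -0.136, 0.006, -0.085, 0, 0, 0, 0, -0.136, 0.006, -0.075, 0, 0, 0, 0, -0.136, 0.006, -0.075, 0, 0, 0, 0])

```text
t: 11.95
tool_pos: [0.5635, -0.2065, 0.158]
orientation: [-2.523, -1.867, 0.002]
force: [0.6, 0.9, 1.0]
opening: 0.0005
gripper_force: 0.0
```

```bash
cat >> look.py <<'E'
for cam in("top","scene"):
    p,d=robot.read_camera(cam);P=(cloud(cam,d)-C)@B*1000
    m=(P[...,0]>85)&(P[...,0]<120)&(P[...,1]>-90)&(P[...,1]<-45)&(P[...,2]>60)&(P[...,2]<103)
    Q=P[m];Q=Q[Q[:,2].argsort()];print("shackle top",cam,Q[-12:].round(1).tolist())
    cv2.imwrite("pics/%s_%s.png"%(cam,sys.argv[1]),cv2.resize(p[120:280,180:380,::-1],None,fx=3.7,fy=3.7,interpolation=cv2.INTER_CUBIC))
go([101,-65,83],0)
E
python3 look.py 3
```

```text
t 11.95 tip box mm [100.0728 -63.6645 116.9861] F box [0.2717 0.9966 0.9903] toolX box [-0.0014  1.      0.0005] toolY box [ 1.      0.0014 -0.0025]
shift [ 0.1346 -0.0047  0.0751] turn [-0.0025 -0.0005  0.0014]
top lid [ 0.0048  0.0076 92.9802]
scene lid [-0.0026 -0.0014 89.7375]
[[53, 70], [54, 72], [65, 72], [60, 73], [53, 73], [60, 74], [62, 74], [56, 74], [64, 74], [55, 75]]
shackle top top [[96.1, -51.9, 66.6], [98.1, -48.3, 67.0], [99.5, -47.8, 71.9], [97.1, -54.2, 75.4], [95.9, -51.6, 76.8], [97.2, -53.9, 84.3], [96.4, -51.1, 84.3], [98.8, -50.4, 85.7], [100.8, -49.8, 88.5], [98.2, -62.2, 88.8], [97.1, -59.5, 89.9], [97.2, -71.1, 90.7]]
shackle top scene [[103.2, -74.6, 91.8], [98.6, -70.8, 91.9], [102.1, -66.9, 92.3], [103.9, -64.9, 92.5], [97.6, -63.0, 92.6], [102.9, -71.0, 92.7], [98.3, -67.1, 92.7], [99.3, -61.1, 92.7], [101.8, -63.2, 93.1], [101.3, -59.3, 93.4], [101.2, -66.1, 95.4], [102.2, -70.5, 96.4]]
t 12.15 tip box mm [101.0498 -63.9973 118.6586] F box [-0.0919 -0.0012 -0.417 ] toolX box [-0.0015  1.      0.    ] toolY box [ 1.      0.0015 -0.    ]
shift [-0.001  -0.0001  0.0357] turn [-0.     -0.      0.0015]
```

View pics/scene_3.png

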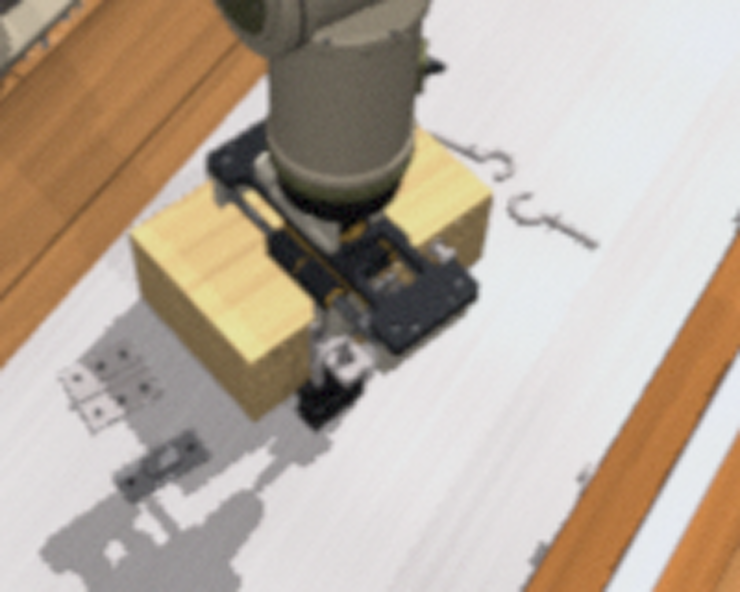

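Request:
move_arm(deltas=[-0.001, 0, 0.019, 0, 0, 0, 0, -0.001, 0, 0.022, 0, 0, 0, 0, -0.001, 0, 0.024, 0, 0, 0, 0, -0.001, 0, 0.026, 0, 0, 0, 0, -0.001, 0, 0.028, 0, 0, 0, 0, -0.001, 0, 0.03, 0, 0, 0, 0, -0.001, 0, 0.032, 0, 0, 0, 0, -0.001, 0, 0.034, 0, 0, 0, 0, -0.001, 0, 0.035, 0, 0, 0, 0, -0.001, 0, 0.036, 0, 0, 0, 0])

```text
t: 13.4
tool_pos: [0.5638, -0.2092, 0.1238]
orientation: [2.526, 1.867, 0.0]
force: [-0.4, 0.5, 7.4]
opening: 0.0004
gripper_force: 3.8
```

```bash
python3 -c "
from fit import *
go([101,-65,83],0)"
```

```text
t 13.4 tip box mm [101.1132 -66.0913  82.7763] F box [-0.5177  0.3841  7.3692] toolX box [ 0.      1.     -0.0001] toolY box [ 1.     -0.      0.0003]
shift [ 0.0011 -0.0001 -0.0002] turn [ 0.0003  0.0001 -0.    ]
```

Request:
move_arm(deltas=[0, 0, 0.001, 0, 0, 0, 0, 0, 0, 0.002, 0, 0, 0, 0, 0, 0, 0.002, 0, 0, 0, 0])

```text
t: 13.78
tool_pos: [0.5649, -0.2096, 0.1237]
orientation: [2.524, 1.865, 0.003]
force: [-0.9, 0.8, 11.7]
opening: 0.0007
gripper_force: 5.8
```

Request:
move_arm(deltas=[0, 0, -0.005, 0, 0, 0, 0, 0, 0, -0.04, 0, 0, 0, 0, 0, 0, -0.1, 0, 0, 0, 0, -0.05, -0.06, -0.15, 0, 0, 0, 0, -0.05, -0.15, -0.15, 0, 0, 0, 0, -0.05, -0.2, -0.15, 0, 0, 0, 0, -0.05, -0.2, -0.15, 0, 0, 0, 0])

```text
t: 14.65
tool_pos: [0.3556, -0.1977, 0.2715]
orientation: [2.527, 1.866, -0.001]
force: [-0.2, -0.4, 1.0]
opening: 0.0004
gripper_force: 0.0
```

```bash
python3 look.py 4
```

```text
t 14.65 tip box mm [-101.2312 -116.2376  230.4579] F box [-0.1016 -0.4281  1.0406] toolX box [ 0.0007  1.     -0.0004] toolY box [ 1.     -0.0007 -0.0001]
shift [0.1874 0.1961 0.1884] turn [-0.0001  0.0004 -0.0007]
top lid [-0.0035  0.011  92.3868]
scene lid [ 0.0003  0.0015 89.9292]
[[55, 20], [45, 21], [54, 21], [47, 22], [62, 23], [51, 24], [50, 25], [47, 27], [45, 27], [52, 31], [53, 33], [55, 33], [58, 33], [51, 33], [53, 33], [53, 34], [55, 34], [51, 34], [60, 34], [59, 35], [54, 35], [61, 36], [60, 43], [57, 44], [60, 46], [56, 50], [58, 52], [58, 56], [58, 56], [59, 58], [63, 68], [54, 68], [57, 70], [53, 70], [55, 70], [57, 72], [54, 72], [63, 73], [58, 73], [64, 73], [55, 74], [57, 74], [59, 75]]
shackle top top []
shackle top scene [[96.7, -62.1, 80.1], [101.9, -56.0, 80.2], [100.4, -58.3, 80.7], [102.8, -60.3, 80.8], [97.8, -66.5, 80.9], [100.3, -68.6, 81.3], [100.0, -65.0, 82.3], [99.4, -61.0, 82.4], [99.2, -71.2, 82.7], [102.1, -63.2, 83.1], [104.5, -65.3, 83.2], [103.5, -71.4, 83.3]]
t 14.85 tip box mm [ -98.9255 -116.2105  230.7811] F box [ 0.6236 -0.4723 -0.7961] toolX box [ 0.0009  1.     -0.0004] toolY box [ 1.     -0.0008  0.0013]
shift [0.0514 0.1997 0.148 ] turn [ 0.0013  0.0004 -0.0008]
```

View pics/scene_4.png

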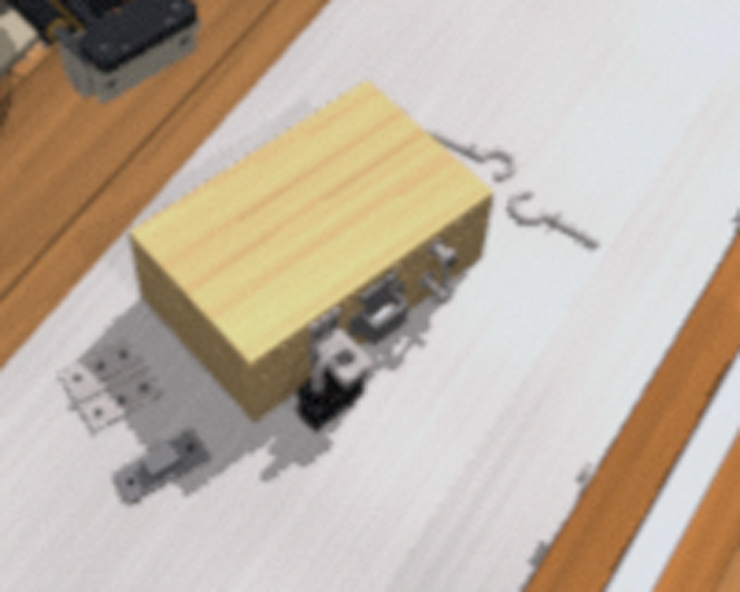

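The picture shows the lid shut and the hook hanging down at its pin (about 440,270). The padlock at (330,385) is upright with its shackle down: its top measures 83 mm above the shelf, against 96 mm when open.

```bash
python3 -c "
from plant import robot
print(robot.close_job())"
```

```text
the job is handed in; nothing more can be done
None
```

I handed the job in with the lid shut, the hook in against its pin and the shackle down by the last measurements (no verdict shown); my first push on the hook popped the lid back open to about 0.05 rad, so I pressed it shut again first.

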